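Stand the beakers in their holding collars

TASK

Stand each of the three plain metal beakers (the cups without a handle) upright inside the steel holding collar of its size, small in small, medium in medium, large in large, fully down with its foot on the bench. Set the beakers down rather than dropping them, do not tip any over, and leave the collars where they lie. Do not disturb the mug, the solid steel block or the hammer.

Things in the scene. Friction and masses are not known exactly. Their poses are not given: they have to be found in the camera images.
- beaker_small: the small beaker: a plain open round cup of pale bare metal without a handle, standing upright on the bench; outside diameter 38 mm (straight side wall, 3 mm thick), height 74 mm; the lowest 10 mm taper to a flat foot of 28 mm diameter; floor 5 mm thick; nominally 110 g, varying from 0.7 to 1.4 times that. Origin: centre of its underside; z up along its axis. Can be gripped across the outside near the rim.
- beaker_medium: the medium beaker: a plain open round cup of pale bare metal without a handle, standing upright on the bench; outside diameter 51 mm (straight side wall, 3 mm thick), height 86 mm; the lowest 10 mm taper to a flat foot of 41 mm diameter; floor 5 mm thick; nominally 170 g, varying from 0.7 to 1.4 times that. Origin: centre of its underside; z up along its axis. Can be gripped across the outside near the rim.
- beaker_large: the large beaker: a plain open round cup of pale bare metal without a handle, standing upright on the bench; outside diameter 64 mm (straight side wall, 3 mm thick), height 98 mm; the lowest 10 mm taper to a flat foot of 54 mm diameter; floor 5 mm thick; nominally 250 g, varying from 0.7 to 1.4 times that. Origin: centre of its underside; z up along its axis. Can be gripped across the outside near the rim.
- collar_small: the small holding collar: a dark steel ring lying loose and flat on the bench, open right through, bore 48 mm, outside diameter 64 mm, height 18 mm. The small beaker stands inside it, foot on the bench, with 5 mm of play all round. Origin: centre of its underside, on the bench; z up along its axis.
- collar_medium: the medium holding collar: a dark steel ring lying loose and flat on the bench, open right through, bore 61 mm, outside diameter 77 mm, height 18 mm. The medium beaker stands inside it, foot on the bench, with 5 mm of play all round. Origin: centre of its underside, on the bench; z up along its axis.
- collar_large: the large holding collar: a dark steel ring lying loose and flat on the bench, open right through, bore 74 mm, outside diameter 90 mm, height 18 mm. The large beaker stands inside it, foot on the bench, with 5 mm of play all round. Origin: centre of its underside, on the bench; z up along its axis.
- mug: bystander: a pale metal mug with a side handle, 62 mm diameter, 82 mm high, handle reaching about 68 mm from its axis; stands upright on the bench. Origin: centre of its underside, handle towards +y of its frame.
- block: bystander: a solid dark steel bench block, a disc of 72 mm diameter, 24 mm high, no hole. Origin: centre of its underside.
- hammer: bystander: a hammer with a handle, about 260 mm long, lying flat beyond the other things, roughly across the robot's forward direction. Its x axis runs along the handle towards the head; origin on its underside at mid-length; head about 90 mm wide.
Mind the look-alikes: they are no part of the job. What is shaped like the beaker_small but yellow is not meant.

How it is judged:
At the end, for the whole second after the job is handed in: Each beaker stands in the collar of its own size: axis within 8 mm of the collar's axis, underside within 4 mm of the collar's underside, beaker upright within 0.08 rad, collar flat on the bench (within 0.05 rad and 4 mm), all released and at rest (horizontal distance between beaker_small and collar_small below 0.008 m and z of beaker_small in the frame of collar_small between -0.004 and 0.004 m and angle between each of beaker_small, beaker_medium, beaker_large's own z axis and vertical below 0.08 rad and angle between each of collar_small, collar_medium, collar_large's own z axis and vertical below 0.05 rad and height (world z) of each of collar_small, collar_medium, collar_large below 0.004 m and linear speed of each of beaker_small, collar_small, beaker_medium, collar_medium, beaker_large, collar_large below 0.02 m/s and angular speed of each of beaker_small, beaker_medium, beaker_large below 0.2 rad/s and horizontal distance between beaker_medium and collar_medium below 0.008 m and z of beaker_medium in the frame of collar_medium between -0.004 and 0.004 m and horizontal distance between beaker_large and collar_large below 0.008 m and z of beaker_large in the frame of collar_large between -0.004 and 0.004 m); the robot touches nothing.
It fails at once if a beaker is tipped over (more than 40 degrees) (angle between any of beaker_small, beaker_medium, beaker_large's own z axis and vertical above 0.7 rad).
It fails at once if a beaker is dropped (falls free for more than about 13 mm) or sent flying ((linear speed of beaker_small above 0.5 m/s and contact force between the fingers and beaker_small below 0.05 N) or (linear speed of beaker_medium above 0.5 m/s and contact force between the fingers and beaker_medium below 0.05 N) or (linear speed of beaker_large above 0.5 m/s and contact force between the fingers and beaker_large below 0.05 N)).
It fails at once if a collar is shifted by more than 30 mm (distance of any of collar_small, collar_medium, collar_large from where it was at the start of the episode above 0.03 m).
It fails at once if the mug, the block or the hammer is disturbed (shifted by more than 20 mm) (distance of any of mug, block, hammer from where it was at the start of the episode above 0.02 m).
It also fails if it takes over 96 s, if anything falls off the work surface, if the arm or the gripper's body presses on something with over 40 N, if the wrist force passes 120 N, or if a joint passes its speed limit or range.

ROBOT

A 6-joint arm with a two-finger parallel gripper is mounted at the origin on the work surface. World frame = base frame: x ahead of the robot, y to its left, z up, the work surface at z = 0. Lengths are in m, angles in rad, forces in N, time in s.
With the tool pointing down it reaches from about 0.375 to 0.925 m from the base axis. Payload 5.7 kg.
Tool frame: the origin (TCP) lies midway between the tips of the shut fingers; the grasp point (between the pads) lies 19 mm behind it (manip.grip_point_offset is the distance from the TCP to the grasp point, in m); z points along the fingers, y is the line along which they close (so a half turn about z gives the same grasp; the last joint's range is limited). The gripper opens to 85 mm and grips with 20 to 120 N. Pads are 22 mm wide; open, the fingers measure 114 mm over their backs; the gripper's body (76 mm by 85 mm) begins 54 mm behind the grasp point. The pads swing forward as they close: fully open they stand 13 mm farther back than shut.
Start: joints at [-1.216, 0.359, 1.51, -0, 1.272, -0.115], TCP at [0.272, -0.535, 0.231] pointing down, gripper open.
Joint ranges: [-2.97, 2.97], [-1.01, 2.36], [0.21, 2.38], [-0.96, 4.11], [0.2, 2.71], [-2.98, 2.98]. Speed limits (rad/s): [2.39, 2.39, 3.14, 3.14, 3.14, 3.14].

INTERFACE

Orientations are given as a rotation vector (axis times angle).
In Python, from workcell import manip gives the robot as it stands.
- The arm moves only by the shell command python3 -m crank 'ROWS'. ROWS is JSON, a list that holds one entry, the list of rows, each a list of 5 numbers: the opening, from 0 (shut) to 1 (fully open), then the shift along the tool's x, y, z as a fraction of full scale, then the turn about the tool's z as a fraction of full scale. A call has 1 to 20 rows; each row is the pose to reach, as a shift and turn from the pose commanded when the call began, along the tool's axes at that moment; what a row does not reach only later rows make up. Full scale, the value 1, is 0.75 m for a shift and 45 degrees for a turn. A row lasts 1/12 s, in which the tool goes at most 41.7 mm and 7.16 degrees, less where a joint would pass 70% of its speed; a pose out of reach is approached as far as the arm can. A call with a number of a shift or a turn outside -1 to 1 is refused whole. A call with a gripper value outside its range is refused whole. The fingers move at their own pace and stop on an object; the grip force is fixed at half the most. Time passes only in rows, so rows that repeat a pose let the fingers close. It gives the time, the measured TCP pose, the force, the opening and the grip force at its end, in the units of the state.
- manip.get_state(): the state, without advancing time (a new reading comes with each control period).
- manip.snapshot(name): name is "side" or "top" or "wrist"; returns the picture (384x512x3 uint8, red, green, blue); there is no depth.
- manip.camera_params(name): a dict with "mtx" (3x3 intrinsics, pixels), "distortion" ([k1, k2, p1, p2, k3] as OpenCV has them; the pictures are not rectified), "R" (3x3) and "t" (3): a world point X has camera coordinates R X + t; the wrist camera has in their place "hand_eye" (4x4, takes a point from camera to tool coordinates, whose origin is the TCP and whose axes are the flange's). Camera axes: x right, y down, z forward; pixel columns grow to the right and rows downward; lengths in m; the calibration is good to about 2 mm. A picture is of the moment at which its call begins: read the wrist's pose just before it. camera_params takes no time and is no camera call.
- manip.finish_job(): hands the job in; it is judged then, once.
The state is a dict: "time": time; "joint_pos": joint angles; "dq": joint speeds; "joint_efforts": joint torques, N m; "position": TCP position; "tool_rot": TCP orientation; "contact_force": force on the tool from outside, world axes, zero at the start; "moment": the same for the moment, N m; "gripper_width": opening from 0.0 (shut) to 1.0 (fully open); "grasp_force": force on a finger pad.
Only numpy, scipy, OpenCV 4.12 (cv2) and the standard library are available. Lean on these libraries where they do the work, as an engineer would, in place of code of your own. Each camera call takes 0.05 s, during which the arm holds its last target. There are 200 camera calls.

## Working session

There is one attempt and no reset: what is moved stays moved. The work goes in short steps, Python scripts to look and compute and a shell command to move; the robot and the scene stay as the last step left them, time stands still between calls to the robot, and variables do not carry over. Pictures are saved under pics/ and viewed, at most 14 in all, crops included, and the job is handed in when it is done.

```bash
ls; mkdir -p pics; python3 - <<'E'
from workcell import manip
import cv2,numpy as np
s=manip.get_state();print({k:np.round(v,4) for k,v in s.items()})
for n in["top","side","wrist"]:
    cv2.imwrite(f"pics/{n}0.png",manip.snapshot(n)[:,:,::-1]);p=manip.camera_params(n);print(n,{k:np.round(v,4).tolist() for k,v in p.items()})
E
```

```text
pics
{'time': np.float64(0.0), 'joint_pos': array([-1.2161,  0.3595,  1.5115,  0.    ,  1.2725, -0.1151]), 'dq': array([-0.0002,  0.001 ,  0.0003, -0.0011,  0.0005, -0.0005]), 'joint_efforts': array([ 5.00000e-04, -5.27631e+01, -2.78620e+01, -2.00000e-04,
        1.32000e-02, -0.00000e+00]), 'position': array([ 0.2714, -0.5343,  0.2304]), 'tool_rot': array([-3.0535e+00, -7.3080e-01,  3.0000e-04]), 'contact_force': array([ 0.1624, -0.0785,  0.5987]), 'moment': array([-0.0122, -0.0033, -0.0092]), 'grasp_force': np.float64(0.0), 'gripper_width': np.float64(0.999)}
top {'mtx': [[467.8112, 0.0, 251.3148], [0.0, 467.8112, 186.2122], [0.0, 0.0, 1.0]], 'distortion': [-0.0623, 0.0, 0.0, 0.0, 0.0], 'R': [[-0.0228, -0.9997, -0.0001], [-0.9851, 0.0225, -0.1708], [0.1707, -0.0038, -0.9853]], 't': [0.0612, 0.5763, 1.1083]}
side {'mtx': [[371.0572, 0.0, 258.454], [0.0, 371.0572, 190.5983], [0.0, 0.0, 1.0]], 'distortion': [-0.1138, 0.0, 0.0, 0.0, 0.0], 'R': [[-0.997, -0.0767, 0.0121], [-0.0567, 0.6122, -0.7886], [0.0531, -0.7869, -0.6147]], 't': [0.5673, 0.0234, 1.1084]}
wrist {'mtx': [[307.1273, 0.0, 252.7911], [0.0, 307.1273, 189.3501], [0.0, 0.0, 1.0]], 'distortion': [-0.05, 0.0, 0.0, 0.0, 0.0], 'hand_eye': [[-0.0009, -0.9581, -0.2865, 0.0726], [1.0, -0.0008, -0.0003, 0.0002], [0.0, -0.2865, 0.9581, -0.1424], [0.0, 0.0, 0.0, 1.0]]}
```

View pics/top0.png

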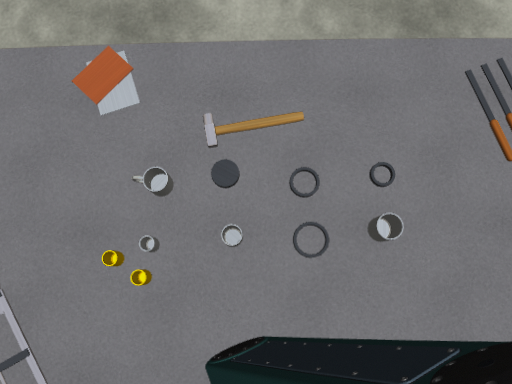

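View pics/side0.png

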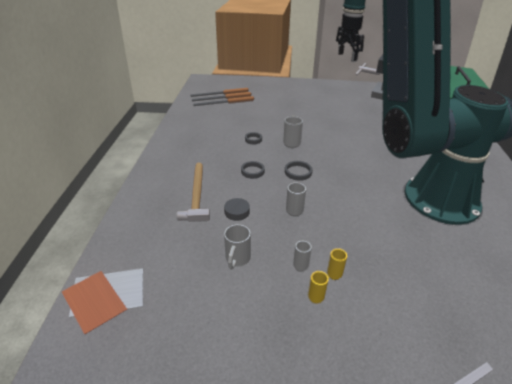

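The top view shows the beakers: small at (147,243), medium at (232,235) and large at (390,226). The collars are small at (382,174), medium at (304,182) and large at (311,239). The mug is at (155,180), the block at (225,173), and the yellow cups at (110,258) and (139,277). The side view shows the same objects. Next I'll enlarge the crops to pick a segmentation.

```bash
python3 - <<'E'
import cv2,numpy as np
t=cv2.imread("pics/top0.png");s=cv2.imread("pics/side0.png")
def c(im,u,v,r=25,z=200): return cv2.resize(im[v-r:v+r,u-r:u+r],(z,z),interpolation=cv2.INTER_CUBIC)
T=np.hstack([c(t,147,243),c(t,232,235),c(t,390,226),c(t,304,182)])
S=np.hstack([c(s,303,255),c(s,296,200),c(s,293,132),c(s,253,170)])
cv2.imwrite("pics/c0.png",np.vstack([T,S]))
for im,u,v in((t,147,243),(t,232,235),(t,390,226),(t,304,182)): print(im[v,u-30:u+30:2].mean(1).round().astype(int))
E
```

```text
[115 116 114 113 119 115 116 118 118 116 116 166  76  75  74 150 177 179
 180  81  76  95 119 118 118 120 118 119 115 122]
[115 114 112 114 115 109 109 112 114 123 109 105 175 175 177 173 172 175
 173 183 127 112 111 113 110 112 113 110 111 114]
[115 113 108 107  76  63  63  63 100 184 183 184 180 184 181 107  63  63
  62  63  62 122 112 110 115 115 115 114 115 116]
[117 116 120 118 116 114 116 111  62  80 117 118 112 116 113 114 114 113
 110 115 121  37  68 115 118 118 115 117 119 121]
```

View pics/c0.png

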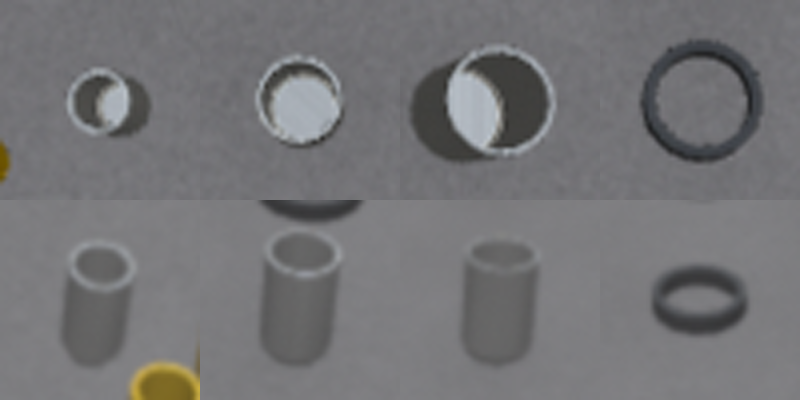

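The crops show bright rims (grey above 140 in the top view) and dark collars (below about 85). I'll fit ellipses in both views and triangulate.

```bash
cat > h.py <<'E'
import cv2,numpy as np
from workcell import manip
def ray(n,uv,pose=None):
    p=manip.camera_params(n)
    d=np.append(cv2.undistortPoints(np.float64([[uv]]),np.array(p["mtx"]),np.array(p["distortion"]))[0,0],1)
    if n=="wrist":
        H=np.array(p["hand_eye"]);Rt=cv2.Rodrigues(np.array(pose[1]))[0]
        return np.array(pose[0])+Rt@H[:3,3],Rt@H[:3,:3]@d
    R=np.array(p["R"]);return -R.T@np.array(p["t"]),R.T@d
def plane(r,z): return r[0]+r[1]*(z-r[0][2])/r[1][2]
def tri(a,b):
    A=np.stack([a[1],-b[1]],1);s=np.linalg.lstsq(A,b[0]-a[0],rcond=None)[0]
    P=a[0]+s[0]*a[1];Q=b[0]+s[1]*b[1];return (P+Q)/2,np.linalg.norm(P-Q)
def ell(mask,near):
    """ellipse of the hull of the blob nearest to a pixel, pixels -> centre, axes"""
    n,l,st,c=cv2.connectedComponentsWithStats(mask.astype(np.uint8))
    k=1+min(range(n-1),key=lambda i:np.hypot(*(c[i+1]-near))+(1e3 if st[i+1,4]<25 else 0))
    pts=cv2.convexHull(np.argwhere(l==k)[:,::-1].astype(np.int32))
    e=cv2.fitEllipse(cv2.findContours((cv2.drawContours(np.zeros(mask.shape,np.uint8),[pts],-1,255,-1)),0,1)[0][0]);return e
E
python3 - <<'E'
from h import *
t=cv2.imread("pics/top0.png").astype(int);s=cv2.imread("pics/side0.png").astype(int)
tg,sg=t.mean(2),s.mean(2);sat=lambda m:m.max(2)-m.min(2)
for n,a,b,h,th in(("bS",(145,243),(303,247),.074,122),("bM",(232,235),(297,187),.086,122),("bL",(390,226),(293,122),.098,118),
  ("cS",(382,174),(254,138),.018,0),("cM",(304,182),(253,170),.018,0),("cL",(311,239),(298,170),.018,0),("mug",(155,180),(238,233),.082,122),("block",(225,173),(237,209),.024,0)):
    if th: mt=(tg>140)&(sat(t)<40);x0,y0=b;ms=(sg>th)&(sat(s)<40);w=np.zeros_like(ms);w[y0-14:y0+14,x0-16:x0+16]=1;ms&=w
    else: mt=tg<88;ms=sg<75
    e=ell(mt,a);f=ell(ms,b)
    ra=ray("top",e[0]);P,g=tri(ra,ray("side",f[0]))
    print(n,np.round(e[0]+e[1],1),np.round(f[0]+f[1],1),"tri",P.round(4),"gap",round(g,4),"plane",plane(ra,h if th else h/2).round(4), "diam",(max(e[1])*np.linalg.norm(P-ra[0])/468).round(4),"side plane",plane(ray("side",f[0]),h if th else h/2).round(4))
E
```

```text
bS [146.  242.8  14.2  15.8] [302.5 246.5  31.7  37. ] tri [0.4436 0.303  0.0695] gap 0.0024 plane [0.4422 0.3021 0.074 ] diam 0.0389 side plane [0.4453 0.3071 0.074 ]
bM [230.5 235.   18.7  21.2] [296.  187.2  30.   37.2] tri [0.4582 0.0996 0.0853] gap 0.0048 plane [0.4558 0.0998 0.086 ] diam 0.0504 side plane [0.4607 0.1001 0.086 ]
bL [382.9 226.9  11.6  23.4] [292.5 121.5  31.7  37. ] tri [ 0.4686 -0.2589  0.0974] gap 0.0068 plane [ 0.4652 -0.2584  0.098 ] diam 0.0569 side plane [ 0.472  -0.2586  0.098 ]
cS [381.6 174.2  24.6  25.4] [253.1 138.2  10.5  15.2] tri [ 0.6103 -0.291   0.005 ] gap 0.002 plane [ 0.6085 -0.2898  0.009 ] diam 0.0681 side plane [ 0.6107 -0.2845  0.009 ]
cM [304.  181.9  29.8  30.4] [252.5 173.8   6.5  24.3] tri [ 0.596  -0.09   -0.0127] gap 0.0012 plane [ 0.5927 -0.0875  0.009 ] diam 0.0801 side plane [ 0.5927 -0.0594  0.009 ]
cL [310.4 239.4  35.4  35.7] [298.2 165.6   7.1  24.7] tri [ 0.4464 -0.0959  0.0248] gap 0.0041 plane [ 0.4452 -0.0977  0.009 ] diam 0.0899 side plane [ 0.447  -0.1199  0.009 ]
mug [157.5 178.3  18.1  25.8] [237.5 232.5  31.7  37. ] tri [0.5982 0.2759 0.075 ] gap 0.0006 plane [0.5965 0.2745 0.082 ] diam 0.0638 side plane [0.5975 0.2829 0.082 ]
block [224.8 173.5  27.9  28.7] [236.5 214.1   9.8  26.1] tri [ 0.6229  0.1164 -0.0094] gap 0.0005 plane [0.6188 0.1153 0.012 ] diam 0.0751 side plane [0.6191 0.1405 0.012 ]
```

```bash
cat > shot.py <<'E'
import sys,json;from h import *
s=manip.get_state();cv2.imwrite(f"pics/w{sys.argv[1]}.png",manip.snapshot("wrist")[:,:,::-1])
json.dump([list(s["position"]),list(s["tool_rot"])],open(f"pics/w{sys.argv[1]}.json","w"))
R=cv2.Rodrigues(np.array(s["tool_rot"]))[0];print(np.round(s["position"],4),R[:,0].round(3),round(s["time"],2),np.round(s["joint_pos"],2))
E
R='[1,0.503,-0.17,-0.027,0.598]'
python3 -m crank '[[[1,0.503,-0.17,-0.027,0.598],[1,0.503,-0.17,-0.027,0.598],[1,0.503,-0.17,-0.027,0.598],[1,0.503,-0.17,-0.027,0.598],[1,0.503,-0.17,-0.027,0.598],[1,0.503,-0.17,-0.027,0.598],[1,0.503,-0.17,-0.027,0.598],[1,0.503,-0.17,-0.027,0.598],[1,0.503,-0.17,-0.027,0.598],[1,0.503,-0.17,-0.027,0.598],[1,0.503,-0.17,-0.027,0.598],[1,0.503,-0.17,-0.027,0.598],[1,0.503,-0.17,-0.027,0.598],[1,0.503,-0.17,-0.027,0.598]]]'; python3 shot.py A
python3 -m crank '[[[1,0,-0.267,0,0],[1,0,-0.267,0,0],[1,0,-0.267,0,0],[1,0,-0.267,0,0],[1,0,-0.267,0,0],[1,0,-0.267,0,0],[1,0,-0.267,0,0],[1,0,-0.267,0,0],[1,0,-0.267,0,0]]]'; python3 shot.py B
python3 -m crank '[[[1,0,-0.267,0,0],[1,0,-0.267,0,0],[1,0,-0.267,0,0],[1,0,-0.267,0,0],[1,0,-0.267,0,0],[1,0,-0.267,0,0],[1,0,-0.267,0,0],[1,0,-0.267,0,0],[1,0,-0.267,0,0]]]'; python3 shot.py C
python3 -m crank '[[[1,0,-0.267,0,0],[1,0,-0.267,0,0],[1,0,-0.267,0,0],[1,0,-0.267,0,0],[1,0,-0.267,0,0],[1,0,-0.267,0,0],[1,0,-0.267,0,0],[1,0,-0.267,0,0],[1,0,-0.267,0,0]]]'; python3 shot.py D
python3 - <<'E'
import cv2,numpy as np
im=[cv2.resize(cv2.imread(f"pics/w{k}.png"),(400,300),interpolation=cv2.INTER_AREA) for k in "ABCD"]
cv2.imwrite("pics/w4.png",np.vstack([np.hstack(im[:2]),np.hstack(im[2:])]))
E
```

```text
time: 1.32
position: [0.5492, -0.2514, 0.2512]
tool_rot: [-3.142, 0.002, 0.002]
contact_force: [0.8, -0.1, -0.6]
gripper_width: 1.003
grasp_force: 0.0
[ 0.5492 -0.2514  0.2512] [ 1.    -0.001 -0.001] 1.32 [-0.54  0.35  1.47 -0.    1.32  1.03]
time: 2.12
position: [0.5503, -0.052, 0.2516]
tool_rot: [3.141, -0.003, 0.0]
contact_force: [-0.2, -0.4, 0.2]
gripper_width: 1.0
grasp_force: 0.0
[ 0.5503 -0.052   0.2516] [ 1.    -0.002  0.   ] 2.12 [-0.22  0.27  1.59 -0.    1.28  1.35]
time: 2.92
position: [0.5505, 0.1482, 0.2514]
tool_rot: [3.141, -0.003, -0.0]
contact_force: [-0.6, -0.2, 0.2]
gripper_width: 1.0
grasp_force: 0.0
[0.5505 0.1482 0.2514] [ 1.    -0.002 -0.   ] 2.92 [ 0.14  0.3   1.55 -0.    1.29  1.71]
time: 3.72
position: [0.5505, 0.3482, 0.2515]
tool_rot: [3.141, -0.003, -0.001]
contact_force: [0.1, -0.2, 0.5]
gripper_width: 1.001
grasp_force: 0.0
[0.5505 0.3482 0.2515] [ 1.    -0.002 -0.   ] 3.72 [ 0.46  0.42  1.37 -0.    1.36  2.03]
```

View pics/w4.png

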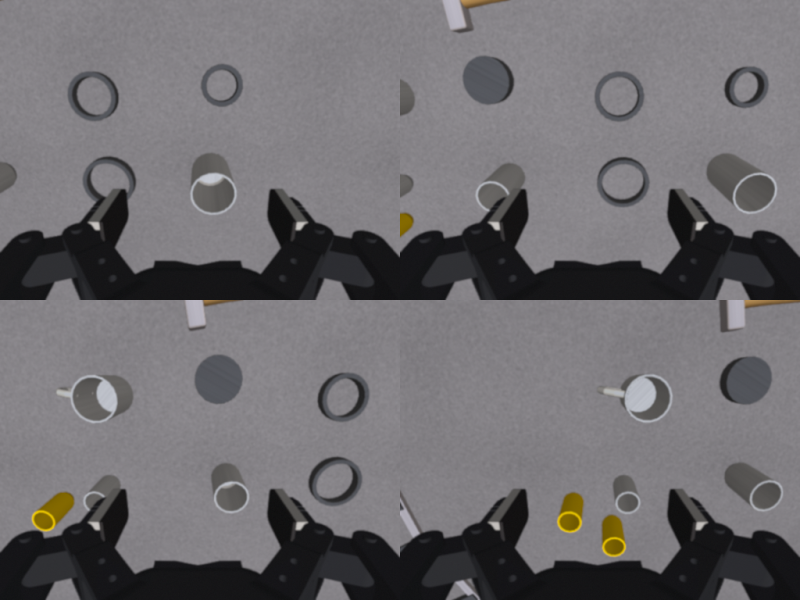

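The four wrist views (full-size pixels) show these rims and collars:
- **A:** large rim (272,248), medium collar (119,123), small collar (284,110).
- **B:** large rim (454,247), all three collars, with the large collar at (285,232).
- **C:** medium rim (296,252), large collar (429,232).
- **D:** small rim (289,260), medium rim (468,248).

Next I'll triangulate.

```bash
cat > meas.py <<'E'
from h import *;import json
def fit(k,uv,kind,r=40):
    m=cv2.imread(f"pics/w{k}.png").astype(int);g=m.mean(2)
    w=np.zeros(g.shape,bool);w[max(0,uv[1]-r):uv[1]+r,max(0,uv[0]-r):uv[0]+r]=1
    M=((g>145)&(m.max(2)-m.min(2)<40) if kind=="r" else g<92)&w
    return ell(M,uv)
def P(k): return json.load(open(f"pics/w{k}.json"))
E
python3 - <<'E'
from meas import *
for n,kind,h,vs in(("bL","r",.098,dict(A=(272,248),B=(454,247))),("bM","r",.086,dict(C=(296,252),D=(468,248))),("bS","r",.074,dict(D=(289,260))),
 ("cS","c",.009,dict(A=(284,110),B=(443,112))),("cM","c",.009,dict(A=(119,123),B=(280,123),C=(439,123))),("cL","c",.009,dict(B=(285,232),C=(429,232)))):
    R=[]
    for k,uv in vs.items():
        e=fit(k,uv,kind);r=ray("wrist",e[0],P(k));R.append(r)
        q=plane(r,h);print(n,k,np.round(e[0]+e[1],1),"plane",q.round(4),"diam",(max(e[1])*(r[0][2]-h)/307).round(4))
    if len(R)==1: R.append(ray("top",(146,242.8)))
    for r in R[1:]: a,b=tri(R[0],r);print("   tri",a.round(4),"gap",round(b,4))
E
```

```text
bL A [272.9 248.1  53.8  60. ] plane [ 0.4679 -0.273   0.098 ] diam 0.0578
bL B [454.3 247.3  48.5  60.7] plane [ 0.4677 -0.2727  0.098 ] diam 0.0585
   tri [ 0.4676 -0.273   0.0976] gap 0.0001
bM C [296.1 252.4  40.6  45.6] plane [0.4574 0.0996 0.086 ] diam 0.0457
bM D [468.9 250.4  35.7  45.8] plane [0.4573 0.1001 0.086 ] diam 0.0459
   tri [0.4569 0.0995 0.0852] gap 0.0001
bS D [291.3 259.6  28.5  32.2] plane [0.4415 0.303  0.074 ] diam 0.0335
   tri [0.442  0.3026 0.0742] gap 0.0012
cS A [283.5 108.9  50.9  52.3] plane [ 0.6088 -0.289   0.009 ] diam 0.0655
cS B [442.3 111.1  49.8  56.3] plane [ 0.6088 -0.2881  0.009 ] diam 0.0707
   tri [ 0.6087 -0.2892  0.0071] gap 0.0
cM A [119.5 122.3  60.2  65.2] plane [ 0.5938 -0.0863  0.009 ] diam 0.0817
cM B [280.2 122.8  60.5  61.9] plane [ 0.5934 -0.0862  0.009 ] diam 0.0776
cM C [438.6 123.6  59.1  66.6] plane [ 0.5935 -0.0854  0.009 ] diam 0.0834
   tri [ 0.5936 -0.0862  0.0089] gap 0.0004
   tri [ 0.5936 -0.0859  0.0081] gap 0.0003
cL B [285.  232.   62.5  64.4] plane [ 0.447  -0.0961  0.009 ] diam 0.0808
cL C [428.  231.3  60.1  67.4] plane [ 0.4466 -0.0954  0.009 ] diam 0.0844
   tri [ 0.4461 -0.0962  0.0076] gap 0.0004
```

Heights and sizes match the given ones. I'll take the small beaker first, since it is nearest.

```bash
python3 -m crank '[[[0.75,-0.1451,0.0605,0.1,0],[0.75,-0.1451,0.0605,0.1,0],[0.75,-0.1451,0.0605,0.1,0],[0.75,-0.1451,0.0605,0.15,0],[0.75,-0.1451,0.0605,0.17,0],[0.75,-0.1451,0.0605,0.17,0],[0.75,-0.1451,0.0605,0.17,0],[0.75,-0.1451,0.0605,0.17,0]]]'; python3 shot.py E
python3 -c "
from meas import *
m=cv2.imread('pics/wE.png');cv2.imwrite('pics/vE.png',m)"
```

```text
time: 4.43
position: [0.4435, 0.3051, 0.1257]
tool_rot: [-3.14, 0.002, -0.004]
contact_force: [0.1, -0.5, 1.4]
gripper_width: 0.752
grasp_force: 0.0
[0.4435 0.3051 0.1257] [ 1.    -0.001  0.003] 4.43 [0.47 0.39 1.76 0.   0.98 2.05]
```

View pics/wE.png

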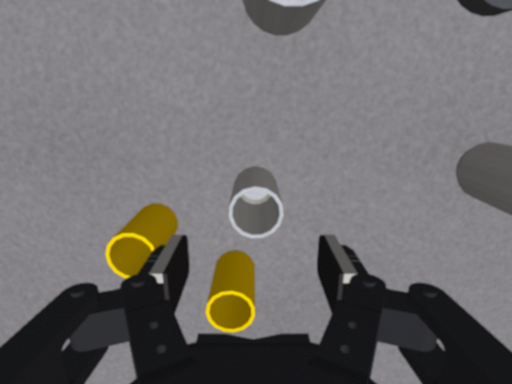

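The picture shows the small beaker's rim at (256,214). The yellow cups are clear of the fingers, about 79 mm and 57 mm away. I'll refine the position from this view.

```bash
python3 -c "
from meas import *
e=fit('E',(256,214),'r');print(e);r=ray('wrist',e[0],P('E'));print(plane(r,.074),tri(r,ray('wrist',(291.3,259.6),P('D'))))
for i in range(3): s=manip.get_state();print(s['position'],s['dq'].round(3));manip.snapshot('top')"
```

```text
((255.51715087890625, 212.46847534179688), (52.209991455078125, 55.75227737426758), 87.62010192871094)
[0.44201877 0.30302041 0.074     ] (array([0.44261786, 0.30315911, 0.07584354]), np.float64(0.00031507284240698554))
[0.44379306 0.30548082 0.12599756] [ 0.006 -0.004 -0.004  0.    -0.002  0.   ]
[0.44370496 0.3055865  0.12600499] [ 0.006 -0.001  0.005  0.001 -0.004  0.001]
[0.44341596 0.3055852  0.1258439 ] [ 0.005  0.004  0.01   0.    -0.004  0.001]
```

```bash
python3 -m crank '[[[0.75,-0.002,0.0034,0.04,0],[0.75,-0.002,0.0034,0.08,0],[0.75,-0.002,0.0034,0.11,0],[0.75,-0.002,0.0034,0.12,0],[0.75,-0.002,0.0034,0.12,0],[0.75,-0.002,0.0034,0.12,0],[0,-0.002,0.0034,0.12,0],[0,-0.002,0.0034,0.12,0],[0,-0.002,0.0034,0.12,0],[0,-0.002,0.0034,0.12,0],[0,-0.002,0.0034,0.12,0],[0,-0.002,0.0034,0.12,0],[0,-0.002,0.0034,0.12,0],[0,-0.002,0.0034,0.12,0],[0,-0.002,0.0034,0.12,0]]]'
```

```text
time: 5.88
position: [0.4412, 0.3031, 0.0359]
tool_rot: [-3.14, -0.0, -0.005]
contact_force: [0.1, 1.0, 5.3]
gripper_width: 0.443
grasp_force: 59.5
```

```bash
python3 -m crank '[[[0,0,0,-0.03,0],[0,0,0,-0.08,0],[0,0,0,-0.13,0],[0,0,0,-0.18,0],[0,0.008,0.03,-0.187,0],[0,0.023,0.08,-0.187,0],[0,0.037,0.13,-0.187,0],[0,0.051,0.18,-0.187,0],[0,0.065,0.23,-0.187,0],[0,0.079,0.28,-0.187,0],[0,0.093,0.33,-0.187,0],[0,0.107,0.38,-0.187,0],[0,0.121,0.43,-0.187,0],[0,0.135,0.48,-0.187,0],[0,0.15,0.53,-0.187,0],[0,0.164,0.58,-0.187,0],[0,0.178,0.63,-0.187,0],[0,0.192,0.68,-0.187,0],[0,0.206,0.73,-0.187,0],[0,0.218,0.77,-0.187,0]]]'
python3 -m crank '[[[0,0.0047,0.019,0,0],[0,0.0047,0.019,0,0],[0,0.0047,0.019,0,0],[0,0.0047,0.019,0,0]]]'; python3 shot.py F
```

```text
time: 7.55
position: [0.604, -0.2784, 0.1755]
tool_rot: [3.14, -0.001, 0.003]
contact_force: [0.3, -0.4, -1.5]
gripper_width: 0.442
grasp_force: 60.4
time: 7.88
position: [0.6063, -0.2878, 0.1744]
tool_rot: [-3.14, -0.001, 0.001]
contact_force: [0.2, 0.9, -1.3]
gripper_width: 0.439
grasp_force: 60.4
[ 0.6063 -0.2878  0.1744] [ 1.     0.001 -0.001] 7.88 [-0.55  0.51  1.41  0.    1.23  1.02]
```

View pics/wF.png

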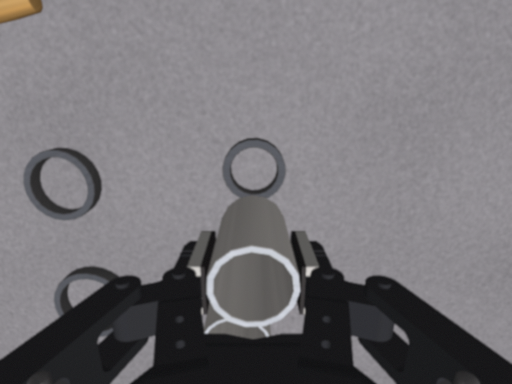

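The wrist view shows the beaker held upright, with its rim at (254,286) and the small collar ahead at (254,168). I'll measure the offset between them.

```bash
python3 - <<'E'
from meas import *
p=P('F');e=fit('F',(254,286),'r',50);c=fit('F',(254,168),'c',36);
# rim measured as hull in window
print(np.round(e[0]+e[1],1),np.round(c[0]+c[1],1));r=ray('wrist',e[0],p);print("rim",plane(r,p[0][2]+.038),"collar",plane(ray('wrist',c[0],p),.009))
m=cv2.imread('pics/wF.png').mean(2)
# bore: bright blob inside the ring
k=ell((m>100)&(np.hypot(*(np.indices(m.shape)[::-1]-np.array([254,168]).reshape(2,1,1)))<26),(254,168));print(np.round(k[0]+k[1],1),plane(ray('wrist',k[0],p),.009))
E
```

```text
[250.7 292.5  89.5 102.7] [252.  180.1  39.1  59.2]
rim [ 0.60513839 -0.28740082  0.21242272] collar [ 0.5968369 -0.2870647  0.009    ]
[253.5 167.7  42.5  45.5] [ 0.61000986 -0.28862601  0.009     ]
```

```bash
python3 - <<'E'
from meas import *
p=P('F');print(plane(ray('wrist',(254,287),p),p[0][2]+.038),manip.get_state()["position"])
E
```

```text
[ 0.60768497 -0.28869533  0.21242272] [ 0.60635486 -0.28750959  0.17443722]
```

```bash
python3 -m crank '[[[0,0.002,0,0.03,0],[0,0.002,0,0.08,0],[0,0.002,0,0.13,0],[0,0.002,0,0.16,0],[0,0.002,0,0.172,0],[0,0.002,0,0.178,0],[0,0.002,0,0.181,0],[0,0.002,0,0.182,0],[0,0.002,0,0.183,0],[0,0.002,0,0.183,0]]]'; python3 -m crank '[[[0,0,0,0.001,0],[0,0,0,0.001,0],[0,0,0,0.001,0]]]'
```

```text
time: 8.77
position: [0.6095, -0.2899, 0.0387]
tool_rot: [3.14, 0.0, 0.004]
contact_force: [-0.2, 0.2, 0.1]
gripper_width: 0.444
grasp_force: 60.4
time: 9.02
position: [0.6087, -0.2896, 0.0368]
tool_rot: [3.141, 0.0, 0.001]
contact_force: [-0.4, -0.5, -1.2]
gripper_width: 0.441
grasp_force: 60.4
```

```bash
python3 -m crank '[[[0,0,0,0.001,0],[0,0,0,0.001,0],[0,0,0,0.001,0],[0,0,0,0.001,0]]]'; python3 -m crank '[[[0,0,0,0.001,0],[0,0,0,0.001,0],[0,0,0,0.001,0],[0,0,0,0.001,0]]]'
```

```text
time: 9.35
position: [0.6087, -0.2896, 0.0359]
tool_rot: [3.141, 0.0, 0.001]
contact_force: [-0.2, 1.1, 3.8]
gripper_width: 0.44
grasp_force: 60.8
time: 9.68
position: [0.6088, -0.2896, 0.0359]
tool_rot: [3.141, 0.0, 0.001]
contact_force: [-1.5, 1.9, 9.5]
gripper_width: 0.441
grasp_force: 61.4
```

```bash
python3 -m crank '[[[0.6,0,0,0,0],[0.6,0,0,0,0],[0.7,0,0,0,0],[0.7,0,0,0,0],[0.7,0,0,0,0],[0.7,0,0,-0.03,0],[0.7,0,0,-0.07,0],[1,0,0,-0.12,0],[1,0,0,-0.17,0],[1,-0.05,-0.005,-0.19,0],[1,-0.1,-0.015,-0.19,0],[1,-0.15,-0.0223,-0.19,0],[1,-0.188,-0.0223,-0.17,0],[1,-0.188,-0.0223,-0.16,0],[1,-0.188,-0.0223,-0.16,0],[1,-0.188,-0.0223,-0.16,0],[1,-0.188,-0.0223,-0.16,0]]]'; python3 shot.py G
python3 - <<'E'
from meas import *
cv2.imwrite('pics/t1.png',manip.snapshot('top')[:,:,::-1]);t=cv2.imread('pics/t1.png')[130:280,280:440]
w=cv2.imread('pics/wG.png');cv2.imwrite('pics/v1.png',np.hstack([cv2.resize(t,(400,375)),cv2.resize(w,(400,375))]))
E
```

```text
time: 11.1
position: [0.4691, -0.2735, 0.1553]
tool_rot: [3.141, 0.001, 0.003]
contact_force: [-0.4, -0.2, 0.2]
gripper_width: 0.998
grasp_force: 0.0
[ 0.4691 -0.2735  0.1553] [1.    0.    0.002] 11.1 [-0.66  0.36  1.72  0.    1.06  0.92]
```

View pics/v1.png

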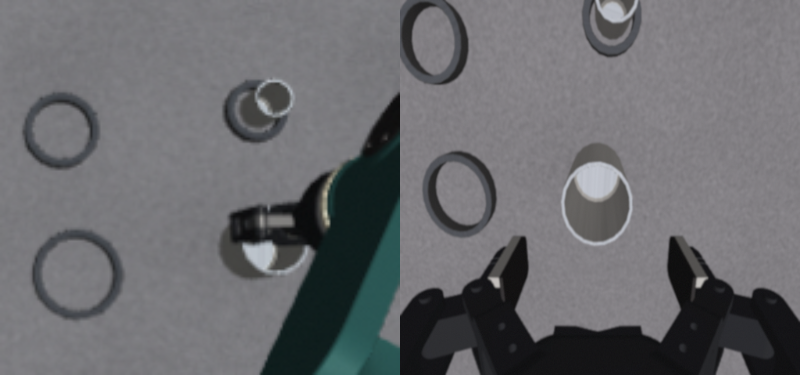

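The small beaker stands in its collar. In the wrist view the large rim is at about (252,208), between the fingers.

```bash
python3 - <<'E'
from meas import *
p=P('G');e=fit('G',(252,208),'r',55);r=ray('wrist',e[0],p);print(np.round(e[0]+e[1],1),plane(r,.098),tri(r,ray('wrist',(454.3,247.3),P('B'))),manip.get_state()["position"])
E
```

```text
[251.6 208.4  85.8  91.8] [ 0.46841694 -0.27306242  0.098     ] (array([ 0.46789505, -0.27299022,  0.09760417]), np.float64(0.0007216653108251654)) [ 0.46909553 -0.27336887  0.15526661]
```

```bash
python3 -m crank '[[[1,-0.0013,-0.0005,0.04,0],[1,-0.0013,-0.0005,0.08,0],[1,-0.0013,-0.0005,0.115,0],[1,-0.0013,-0.0005,0.132,0],[1,-0.0013,-0.0005,0.132,0],[1,-0.0013,-0.0005,0.132,0],[0,-0.0013,-0.0005,0.132,0],[0,-0.0013,-0.0005,0.132,0],[0,-0.0013,-0.0005,0.132,0],[0,-0.0013,-0.0005,0.132,0],[0,-0.0013,-0.0005,0.132,0],[0,-0.0013,-0.0005,0.132,0],[0,-0.0013,-0.0005,0.132,0],[0,-0.0013,-0.0005,0.132,0]]]'
```

```text
time: 12.37
position: [0.4679, -0.2731, 0.0576]
tool_rot: [3.14, 0.0, 0.005]
contact_force: [-0.7, 2.2, 5.8]
gripper_width: 0.746
grasp_force: 65.8
```

```bash
python3 -m crank '[[[0,0,0,-0.03,0],[0,0,0,-0.08,0],[0,0,0,-0.13,0],[0,0,0,-0.17,0],[0,0,-0.02,-0.187,0],[0,-0.01,-0.07,-0.187,0],[0,-0.015,-0.12,-0.187,0],[0,-0.02,-0.17,-0.187,0],[0,-0.0284,-0.21,-0.187,0],[0,-0.0284,-0.23,-0.187,0],[0,-0.0284,-0.2363,-0.187,0],[0,-0.0284,-0.2363,-0.187,0],[0,-0.0284,-0.2363,-0.187,0],[0,-0.0284,-0.2363,-0.187,0]]]'; python3 shot.py H
```

```text
time: 13.53
position: [0.4456, -0.096, 0.1961]
tool_rot: [3.141, -0.001, 0.001]
contact_force: [0.5, 0.2, -2.3]
gripper_width: 0.748
grasp_force: 67.0
[ 0.4456 -0.096   0.1961] [ 1. -0.  0.] 13.53 [-0.36  0.19  1.85 -0.    1.1   1.21]
```

View pics/wH.png

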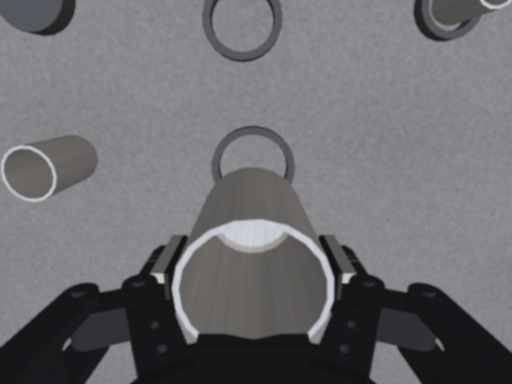

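The large beaker is held upright. Its rim spans columns 173–334 and the large collar spans 211–295, so both are centred near 253. I'll check x from the collar's far edge at row 126.

```bash
python3 - <<'E'
from meas import *
p=P('H');print(plane(ray('wrist',(253,126),p),.018)-[.045,0,0],plane(ray('wrist',(253,126),p),.0)-[.045,0,0],plane(ray('wrist',(253.5,219),p),p[0][2]+.0404)-[.032,0,0],manip.get_state()["position"])
E
```

```text
[ 0.44553124 -0.09663919  0.018     ] [ 0.44397324 -0.09665352  0.        ] [ 0.44475422 -0.09661026  0.23648743] [ 0.44556829 -0.09612903  0.1960449 ]
```

```bash
python3 -m crank '[[[0,0.001,0,0.03,0],[0,0.001,0,0.08,0],[0,0.001,0,0.13,0],[0,0.001,0,0.16,0],[0,0.001,0,0.172,0],[0,0.001,0,0.178,0],[0,0.001,0,0.181,0],[0,0.001,0,0.182,0],[0,0.001,0,0.183,0],[0,0.001,0,0.183,0],[0,0.001,0,0.183,0]]]'; python3 -m crank '[[[0,0,0,0.001,0],[0,0,0,0.001,0],[0,0,0,0.001,0]]]'; python3 -m crank '[[[0,0,0,0.001,0],[0,0,0,0.001,0],[0,0,0,0.001,0]]]'
```

```text
time: 14.5
position: [0.4467, -0.0954, 0.0597]
tool_rot: [3.141, 0.0, 0.003]
contact_force: [0.4, -0.1, -0.9]
gripper_width: 0.745
grasp_force: 67.0
time: 14.75
position: [0.446, -0.0951, 0.0583]
tool_rot: [3.142, 0.0, 0.001]
contact_force: [-0.4, 0.3, -1.1]
gripper_width: 0.742
grasp_force: 67.0
time: 15.0
position: [0.4461, -0.0951, 0.0576]
tool_rot: [3.142, 0.0, 0.001]
contact_force: [-0.9, 1.1, 5.3]
gripper_width: 0.746
grasp_force: 67.5
```

```bash
python3 -m crank '[[[1,0,0,0,0],[1,0,0,0,0],[1,0,0,0,0],[1,0,0,0,0],[1,0,0,-0.03,0],[1,0,0,-0.08,0],[1,0,0,-0.13,0],[1,0,0,-0.18,0],[1,0.01,-0.05,-0.19,0],[1,0.0148,-0.1,-0.19,0],[1,0.0148,-0.15,-0.19,0],[1,0.0148,-0.2,-0.17,0],[1,0.0148,-0.25,-0.14,0],[1,0.0148,-0.26,-0.117,0],[1,0.0148,-0.26,-0.117,0],[1,0.0148,-0.26,-0.117,0],[1,0.0148,-0.26,-0.117,0]]]'; python3 shot.py I
python3 - <<'E'
from meas import *
cv2.imwrite('pics/t2.png',manip.snapshot('top')[:,:,::-1]);t=cv2.imread('pics/t2.png')[130:280,280:440]
w=cv2.imread('pics/wI.png');cv2.imwrite('pics/v2.png',np.hstack([cv2.resize(t,(400,375)),cv2.resize(w,(400,375))]))
p=P('I');e=fit('I',(252,208),'r',50);r=ray('wrist',e[0],p);print(np.round(e[0]+e[1],1),plane(r,.086),manip.get_state()["position"])
E
```

```text
time: 16.42
position: [0.4574, 0.0992, 0.1455]
tool_rot: [3.141, 0.0, 0.0]
contact_force: [-0.2, -0.7, 0.2]
gripper_width: 1.001
grasp_force: 0.0
[0.4574 0.0992 0.1455] [1. 0. 0.] 16.42 [ 0.07  0.28  1.89 -0.    0.97  1.64]
[252.  205.8  68.   72.3] [0.45777416 0.09949153 0.086     ] [0.45798742 0.09887865 0.14606083]
```

View pics/v2.png

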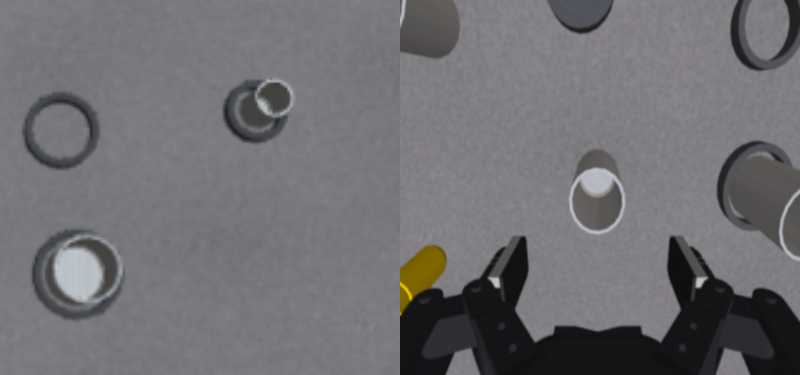

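The large beaker is in its collar. The medium rim is at (252,206), centred between the fingers, so I'll grasp it.

```bash
python3 -m crank '[[[1,0,-0.0005,0.04,0],[1,0,-0.0005,0.08,0],[1,0,-0.0005,0.115,0],[1,0,-0.0005,0.133,0],[1,0,-0.0005,0.133,0],[1,0,-0.0005,0.133,0],[0,0,-0.0005,0.133,0],[0,0,-0.0005,0.133,0],[0,0,-0.0005,0.133,0],[0,0,-0.0005,0.133,0],[0,0,-0.0005,0.133,0],[0,0,-0.0005,0.133,0],[0,0,-0.0005,0.133,0],[0,0,-0.0005,0.133,0],[0,0,-0.0005,0.133,0]]]'
```

```text
time: 17.77
position: [0.4583, 0.1002, 0.0469]
tool_rot: [3.141, 0.001, 0.005]
contact_force: [-1.1, -1.2, 9.2]
gripper_width: 0.593
grasp_force: 60.7
```

```bash
python3 -m crank '[[[0,0,0,-0.03,0],[0,0,0,-0.08,0],[0,0,0,-0.13,0],[0,0,0,-0.17,0],[0,0.01,0.015,-0.187,0],[0,0.04,0.055,-0.187,0],[0,0.07,0.095,-0.187,0],[0,0.1,0.135,-0.187,0],[0,0.13,0.175,-0.187,0],[0,0.155,0.21,-0.187,0],[0,0.175,0.24,-0.187,0],[0,0.1816,0.248,-0.187,0],[0,0.1816,0.248,-0.187,0],[0,0.1816,0.248,-0.187,0],[0,0.1816,0.248,-0.187,0]]]'; python3 shot.py J
```

```text
time: 19.02
position: [0.5918, -0.0843, 0.1854]
tool_rot: [-3.141, -0.001, 0.003]
contact_force: [-0.6, 0.5, -1.5]
gripper_width: 0.588
grasp_force: 63.5
[ 0.5918 -0.0843  0.1854] [ 1.     0.001 -0.002] 19.02 [-0.26  0.4   1.57  0.    1.18  1.31]
```

View pics/wJ.png

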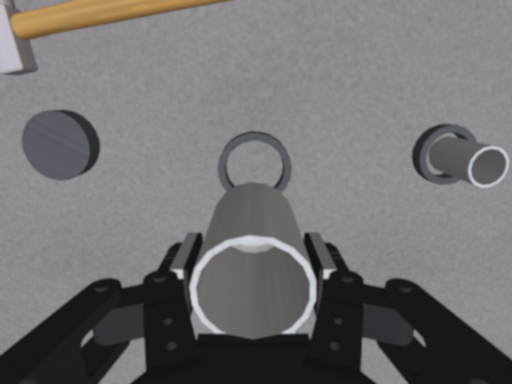

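The medium rim spans columns 190–317, with its top at row 235. The collar spans 218–291, with its top at row 131. I'll compare these edges.

```bash
python3 - <<'E'
from meas import *
p=P('J');print(plane(ray('wrist',(254.7,131),p),.018)-[.0385,0,0],plane(ray('wrist',(253.5,235),p),p[0][2]+.0391)-[.0255,0,0],manip.get_state()["position"])
E
```

```text
[ 0.59388086 -0.08634666  0.018     ] [ 0.5906876  -0.08498541  0.22452782] [ 0.59187142 -0.08423086  0.18547922]
```

```bash
python3 -m crank '[[[0,0.003,0.002,0.03,0],[0,0.003,0.002,0.08,0],[0,0.003,0.002,0.13,0],[0,0.003,0.002,0.16,0],[0,0.003,0.002,0.172,0],[0,0.003,0.002,0.178,0],[0,0.003,0.002,0.181,0],[0,0.003,0.002,0.182,0],[0,0.003,0.002,0.183,0],[0,0.003,0.002,0.183,0],[0,0.003,0.002,0.183,0]]]'; python3 -m crank '[[[0,0,0,0.001,0],[0,0,0,0.001,0],[0,0,0,0.001,0]]]'; python3 -m crank '[[[0,0,0,0.001,0],[0,0,0,0.001,0],[0,0,0,0.001,0]]]'
```

```text
time: 19.98
position: [0.5963, -0.0874, 0.0495]
tool_rot: [3.141, 0.0, 0.003]
contact_force: [-0.2, -0.0, -1.5]
gripper_width: 0.588
grasp_force: 63.5
time: 20.23
position: [0.5955, -0.0873, 0.0477]
tool_rot: [-3.142, -0.0, -0.0]
contact_force: [-0.9, -0.6, -3.2]
gripper_width: 0.588
grasp_force: 63.5
time: 20.48
position: [0.5956, -0.0873, 0.047]
tool_rot: [3.142, 0.0, 0.0]
contact_force: [-0.6, -0.5, 1.0]
gripper_width: 0.589
grasp_force: 63.7
```

```bash
python3 -m crank '[[[0,-0.002,-0.001,0,0],[0,-0.002,-0.001,0,0],[0,-0.002,-0.001,0.001,0],[0,-0.002,-0.001,0.001,0],[0,-0.002,-0.001,0.001,0]]]'
python3 -m crank '[[[0.9,0,0,0,0],[0.9,0,0,0,0],[0.9,0,0,0,0],[0.9,0,0,0,0],[0.9,0,0,-0.03,0],[0.9,0,0,-0.08,0],[0.9,0,0,-0.13,0],[0.9,0,0,-0.18,0],[1,-0.02,-0.05,-0.23,0],[1,-0.05,-0.1,-0.26,0],[1,-0.05,-0.1,-0.26,0],[1,-0.05,-0.1,-0.26,0],[1,-0.05,-0.1,-0.26,0]]]'; python3 shot.py K
python3 - <<'E'
from meas import *
cv2.imwrite('pics/t3.png',manip.snapshot('top')[:,:,::-1]);t=cv2.imread('pics/t3.png')[130:280,280:440];s=manip.snapshot('side')[:,:,::-1][100:220,220:340]
w=cv2.imread('pics/wK.png');cv2.imwrite('pics/v3.png',np.vstack([np.hstack([cv2.resize(t,(400,300)),cv2.resize(w,(400,300))]),np.hstack([cv2.resize(s,(300,300)),np.zeros((300,500,3),np.uint8)])]))
E
```

```text
time: 20.9
position: [0.5946, -0.0867, 0.047]
tool_rot: [3.141, 0.0, 0.002]
contact_force: [-0.9, -0.1, 6.9]
gripper_width: 0.592
grasp_force: 64.3
time: 21.98
position: [0.5563, -0.0109, 0.2413]
tool_rot: [3.141, 0.003, 0.001]
contact_force: [0.5, -0.7, 0.4]
gripper_width: 1.004
grasp_force: 0.0
[ 0.5563 -0.0109  0.2413] [1.    0.002 0.001] 21.98 [-0.14  0.29  1.59 -0.    1.26  1.43]
```

View pics/v3.png

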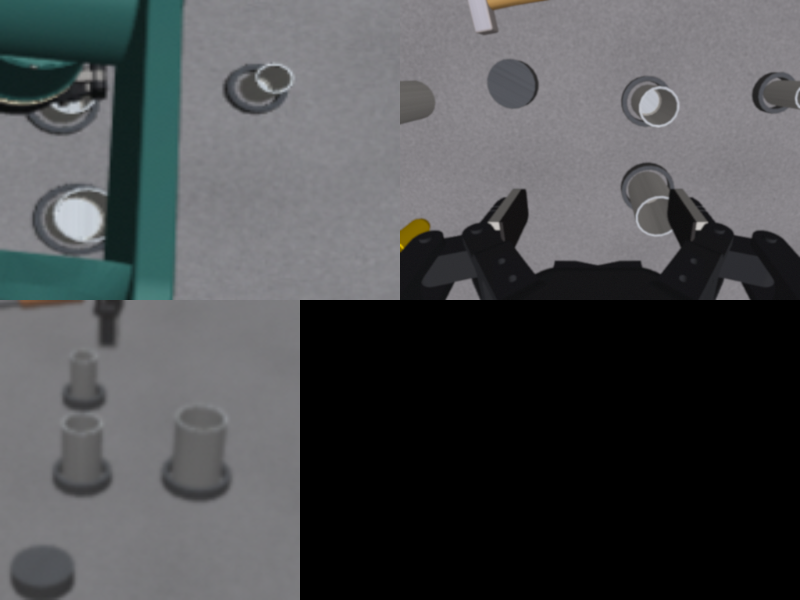

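All three views show the beakers standing upright inside their own collars, fully down. The arm is clear, so I'll hand the job in.

```bash
python3 -c "
from workcell import manip
print(manip.finish_job())"
```

```text
the job is handed in; nothing more can be done
None
```

I placed all three beakers upright in the collars of their size, fully down and released, and handed the job in at about 22 s of the 96 s; the final pictures showed them seated, but the hand-in returned no verdict.

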